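# Roll the beech post onto the green stripe

## Robot

A 6-joint arm with a two-finger parallel gripper is mounted at the origin on the work surface. World frame = base frame: x ahead of the robot, y to its left, z up, the work surface at z = 0. Lengths are in m, angles in degrees, forces in N, time in s.
With the tool pointing down it reaches from about 0.35 to 0.875 m from the base axis. Payload 4.2 kg.
Tool frame: the origin (TCP) lies on the front face of the gripper's body, between the roots of the fingers; the fingertips stand 70 mm ahead of it and the grasp point (between the pads) lies 51 mm ahead of it; x points along the fingers, y is the direction in which the jaws open and shut, and the axes are right-handed (so a half turn about x gives the same grasp; the last joint's range is limited). The gripper opens to 87 mm and grips with 3 to 60 N. Pads are 19 mm wide; open, the fingers measure 117 mm over their backs; the gripper's body (75 mm by 190 mm) begins 51 mm behind the grasp point.
Start: joints at [-51.99, 22.042, 0.453, 0, -68.411, -14.817], TCP at [0.246, -0.574, 0.292] pointing down, gripper open.
Joint ranges: [-179.83, 179.83], [-69.29, 118.12], [-61.27, 80.66], [-181.25, 117.63], [-171.15, -9.14], [-177.46, 177.46]. Speed limits (degrees/s): [159.86, 159.86, 180, 180, 180, 180].

## Interface

Orientations are given as a 3x3 rotation matrix whose columns are the frame's x, y, z axes.
In Python, from station import r, viewer, spotter gives the robot as it stands.
- The arm moves only by the tool move_arm, never from a script. Its argument "series" is a list that holds one entry, the list of rows, each a list of 7 numbers: the turn, a rotation vector about the world's x, y, z scaled (see below), then the shift along the world's x, y, z scaled (see below), then the opening, from 0 (shut) to 1 (fully open). A call has 1 to 20 rows; each row shifts and turns the pose as measured when the row begins; what a row does not reach is not made up. The controller multiplies each number of a shift by 60 mm and each number of a turn by 8 degrees. A row lasts 1/8 s, in which the tool goes at most 62.5 mm and 10.7 degrees, less where a joint would pass 70% of its speed; a pose out of reach is approached as far as the arm can. A call with a number of a shift or a turn outside -1 to 1 is refused whole. A call with a gripper value outside its range is refused whole. The fingers move at their own pace and stop on an object; the grip force is fixed at half the most. Time passes only in rows, so rows that do not move let the fingers close. It gives the time, the measured TCP pose, the force and the opening at its end, in the units of the state.
- r.sense(): the state, without advancing time (a new reading comes with each control period).
- viewer.capture(name): name is "scene" or "top"; returns (picture, depth): 420x560x3 uint8, red, green, blue; 420x560 float32, m along the optical axis (not along the pixel's ray), 0 where there is no reading.
- viewer.camera_params(name): a dict with "mtx" (3x3 intrinsics, pixels), "pose" (4x4, takes a point from camera to world coordinates). Camera axes: x right, y down, z forward; pixel columns grow to the right and rows downward; lengths in m; the calibration is good to about 2 mm. A picture is of the moment at which its call begins. camera_params takes no time and is no camera call.
- r.finish_job(): hands the job in, once; it reports no verdict.
Trained networks look in the newest picture that a camera, given by its name, has taken for a name from the list of things; names that differ only in an ending like _2 or _b are one class to them, and where a whole thing is asked for, a point or a joint stands for the part that bears it (a point fixed in the world has none). Each returns a list of dicts, best first, with "conf" (0 to 1); they miss things now and then, are a little off and sometimes report something else, mostly with a low value. They report only what shows in the picture. A call takes as long as a camera call. They do not tell look-alikes from the thing itself.
- spotter.find_in(camera, name): "centre" ([column, row] in pixels, amid what is visible of it).
- spotter.trace(camera, name): "mask" (420x560 bool, what is visible of it) and "centre" ([column, row] in pixels, amid what is visible of it).
The state is a dict: "time_s": time; "joints": joint angles; "joint_velocities": joint speeds; "effort": joint torques, N m; "tcp_pos": TCP position; "ee_rot": TCP orientation; "wrist_force": force on the tool from outside, world axes, zero at the start; "moment": the same for the moment, N m; "gripper_width": opening from 0.0 (shut) to 1.0 (fully open).
Only numpy, scipy, OpenCV 4.12 (cv2) and the standard library are available. Lean on these libraries where they do the work, as an engineer would, in place of code of your own. Each camera call takes 0.05 s, during which the arm holds its last target.

## Task

The round beech post has to lie at the drilling station: pushing only on its top with the fingertips, roll it slowly over the white panel, in as many strokes as you like, so that it comes to rest on the green stripe (not the blue one), lying along the stripe. Do not grip, lift or throw it and do not shove it from the side or the ends. Leave the jar, the wood offcut and the tin where they stand.

Things in the scene. Friction and masses are not known exactly. Their poses are not given: they have to be found in the camera images.
- post: Loose beech cylinder lying on the panel, 70 mm diameter, 180 mm long, 0.35-0.7 kg, light brown with dark end bands and a thin black line, on top at the start. Origin at its centre, 35 mm above the panel (its top: 88 mm above the work surface); x along its length, y and z turn as it rolls. Rolls under a light press of a few N, advancing half as far as the fingertip dragging its top; stops within a few mm once released.
- green_stripe: Green tape stripe stuck flat on the panel, 240 mm long, 30 mm wide, no felt thickness: the place where the post must come to rest. Origin at its centre on the panel's top. Its x axis runs along the stripe, its y axis is level and across it, z up. It lies to the left or to the right of the post, 60 to 150 mm from it.
- blue_stripe: Blue tape stripe of the same size on the other side of the post, same axes: not the target.
- panel: White fixed panel on the work surface, 380 x 560 x 18 mm (x, y, z). Origin at the centre of its underside; its y axis is the direction in which the post rolls, within a few degrees.
- jar: Bystander: round glass jar with an orange cap, 52 mm in diameter, 85 mm high, standing on the panel beyond one of the stripes. Origin at the centre of its underside.
- offcut: Bystander: dark wooden block, 70 x 45 x 50 mm (x, y, z), lying on the panel beyond the other stripe. Origin at the centre of its underside.
- tin: Bystander: low round tin with a green label, 72 mm in diameter, 55 mm high, standing on the panel past the post's far end. Origin at the centre of its underside.
Mind the look-alikes: they are no part of the job. Of the things like the post, leave any that is yellow; of the rest the smaller one is meant.

How it is judged:
By the outcome, as a careful person would: the job done as asked, in the order asked, and still so for the second after the job is handed in, with the robot touching nothing.
It also fails if it takes over 54 s, if anything falls off the work surface, if the arm or the gripper's body presses on something with over 40 N, if the wrist force passes 120 N, or if a joint passes its speed limit or range.

## Working session

There is one attempt and no reset: what is moved stays moved. The work goes in short steps, Python scripts to look and compute and a tool call to move; the robot and the scene stay as the last step left them, time stands still between calls to the robot, and variables do not carry over. Pictures are saved under pics/ and viewed, and the job is handed in when it is done.

Besides the shell and the picture viewer there is one more tool, called as name(argument=value, ...) on one line, values as JSON. move_arm: Moves the arm, as the interface text tells. Its arguments: {"type":"object","properties":{"series":{"type":"array","items":{"type":"array","items":{"type":"array","items":{"type":"number","minimum":-1,"maximum":1}}}}},"required":["series"]}

```bash
mkdir -p pics; ls; cat > h.py <<'E'
import numpy as np, cv2
from station import r, viewer, spotter
def cap(n,f):
    p,d=viewer.capture(n); cv2.imwrite('pics/'+f,p[:,:,::-1]); np.savez('/tmp/'+n+'.npz',p=p,d=d); return p,d
def pts(n,d):
    c=viewer.camera_params(n);K=np.array(c['mtx']);T=np.array(c['pose'])
    v,u=np.mgrid[:d.shape[0],:d.shape[1]]
    P=np.stack([(u-K[0,2])/K[0,0]*d,(v-K[1,2])/K[1,1]*d,d],-1)
    return P@T[:3,:3].T+T[:3,3]
E
python3 - <<'E'
from h import *
s=r.sense();print(s)
cap('top','top0.png');cap('scene','scene0.png')
E
```

```text
pics
{'time_s': 0.0, 'joints': array([-5.19893305e+01,  2.20902133e+01,  3.79922660e-01, -2.98976565e-02,
       -6.84125022e+01, -1.48189347e+01]), 'joint_velocities': array([-0.05900132, -0.01533605,  0.02694873,  0.05537024,  0.04245546,
       -0.06449123]), 'effort': array([ 8.89277158e-05, -3.90664101e+01,  1.87407553e+01,  4.22003075e+00,
        1.09867830e-02, -2.04977123e-04]), 'tcp_pos': array([ 0.24599836, -0.57405251,  0.29116385]), 'ee_rot': array([[-9.37437172e-04, -3.93631328e-01,  9.19267915e-01],
       [ 1.98732980e-03,  9.19265770e-01,  3.93632436e-01],
       [-9.99997586e-01,  2.19589420e-03, -7.94786338e-05]]), 'wrist_force': array([-0.06603166,  0.11081121,  0.15482011]), 'moment': array([ 0.001468  , -0.05008694, -0.00218086]), 'gripper_width': 1.0011984484494911}
```

View pics/top0.png

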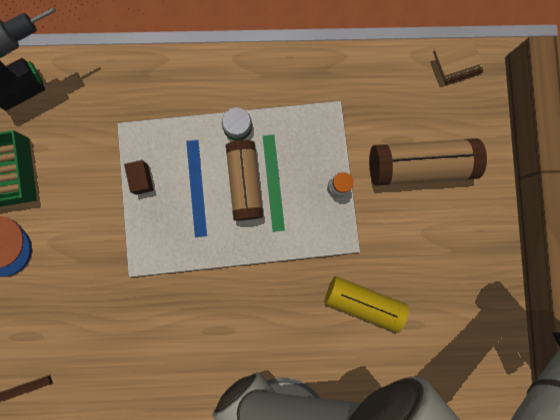

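View pics/scene0.png

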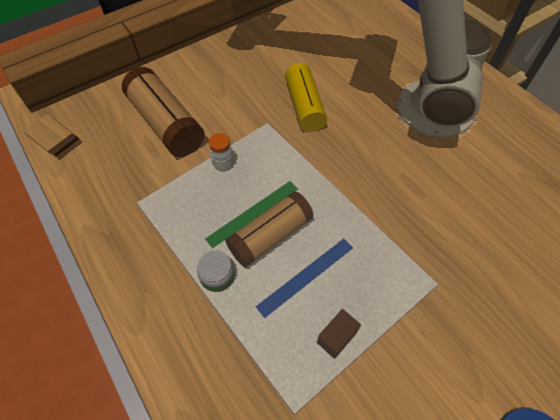

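Candidates in the top view are the yellow cylinder at (367,304), the large brown one off the panel at (428,161), and the small brown one on the panel at (244,180). The small one fits: it isn't yellow, it's the smaller of the other two, and it lies on the panel between the stripes. I'll measure next and confirm it with a crop.

```bash
python3 - <<'E'
from h import *
z=np.load('/tmp/top.npz');p,d=z['p'],z['d']
P=pts('top',d)
cv2.imwrite('pics/crop0.png',cv2.resize(p[90:290,110:370,::-1],None,fx=3,fy=3,interpolation=cv2.INTER_CUBIC)[:600,:780])
hsv=cv2.cvtColor(p,cv2.COLOR_RGB2HSV).astype(int)
roi=np.zeros(d.shape,bool);roi[90:285,110:365]=1
def line(m,name):
    q=P[m&(d>0)];c=q.mean(0);r_=cv2.minAreaRect(q[:,:2].astype(np.float32)*1000)
    u,s,v=np.linalg.svd(q[:,:2]-c[:2],full_matrices=False)
    a=v[0]*np.sign(v[0,0]);print(name,m.sum(),c.round(4),'dir deg',np.degrees(np.arctan2(a[1],a[0])).round(2),r_)
sat=(hsv[...,1]>100)&roi
line(sat&(hsv[...,0]>50)&(hsv[...,0]<85)&(P[...,2]<.03),'green')
line(sat&(hsv[...,0]>100)&(hsv[...,0]<125)&(P[...,2]<.03),'blue')
m=roi&(P[...,2]>.06);n,l,st,ce=cv2.connectedComponentsWithStats(m.astype(np.uint8))
for i in range(1,n):
    if st[i,4]>30: line(l==i,'tall %s top %.3f'%(ce[i].round(),P[l==i][:,2].max()))
pm=roi&(l==l[180,244]); q=P[pm]
# fit crest
line(pm&(P[...,2]>.083),'crest')
for n in('offcut','jar','tin','post'):
    for f in spotter.find_in('top',n)[:3]: print(n,f, P[int(f['centre'][1]),int(f['centre'][0])])
E
```

```text
green 1048 [0.5746 0.0061 0.0181] dir deg 4.54 ((576.1737060546875, 6.08509635925293), (237.55918884277344, 27.15826416015625), 4.522364616394043)
blue 1110 [0.5656 0.194  0.0184] dir deg 4.49 ((567.3115844726562, 194.04766845703125), (238.22274780273438, 28.733654022216797), 4.601771354675293)
tall [236. 121.] top 1.098 676 [0.7145 0.0906 0.0715] dir deg 87.15 ((715.3211059570312, 90.72881317138672), (66.20829772949219, 67.98686218261719), 42.25507354736328)
tall [244. 179.] top 1.098 2270 [0.5747 0.0753 0.0808] dir deg 4.98 ((576.44775390625, 75.75271606445312), (181.1894073486328, 69.24127960205078), 4.970192909240723)
tall [136. 176.] top 1.098 598 [0.5914 0.3254 0.0677] dir deg 12.34 ((592.0065307617188, 326.52447509765625), (70.4477310180664, 46.305850982666016), 11.531356811523438)
tall [341. 183.] top 1.098 441 [ 0.5571 -0.1471  0.0953] dir deg -61.81 ((558.0941162109375, -148.6148681640625), (48.95433044433594, 47.60099792480469), 87.5540542602539)
crest 1155 [0.5752 0.0758 0.0864] dir deg 5.08 ((576.5421142578125, 74.21295166015625), (180.3580322265625, 45.881561279296875), 4.378094673156738)
offcut {'centre': [136.5, 178.4], 'conf': 0.66} [0.58639222 0.32747081 0.06304939]
jar {'centre': [340.8, 183.4], 'conf': 0.64} [ 0.55654708 -0.14358748  0.10170739]
tin {'centre': [235.8, 123.5], 'conf': 0.76} [0.70946032 0.0929006  0.07483629]
post {'centre': [427.9, 160.5], 'conf': 0.98} [ 0.60590439 -0.34720393  0.0955447 ]
post {'centre': [242.9, 179.7], 'conf': 0.83} [0.57364418 0.0785778  0.08761818]
post {'centre': [366.9, 304.9], 'conf': 0.57} [ 0.28192561 -0.19642397  0.0699399 ]
```

View pics/crop0.png

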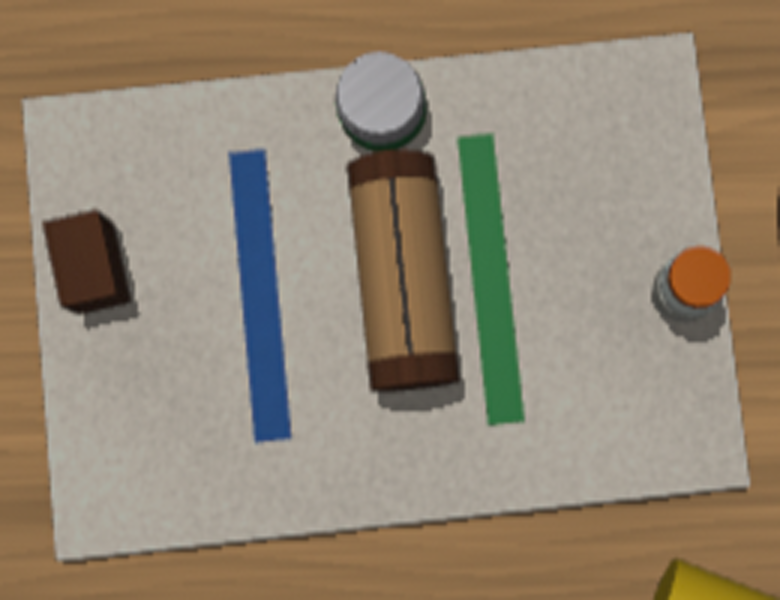

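The crop confirms it: a brown post with dark bands and a black line on top, with the green stripe to its right (−y). The centre has to move about 69 mm toward −y at a stripe direction of about 4.5°. Plan: shut the fingers, line the jaw axis up with the rolling direction, and roll in about 3 strokes.

move_arm(series=[[[0, 0, -0.2, 0.45, 0.9, 0, 0], [0, 0, -0.2, 0.45, 0.9, 0, 0], [0, 0, -0.2, 0.45, 0.9, 0, 0], [0, 0, -0.2, 0.45, 0.9, 0, 0], [0, 0, -0.2, 0.45, 0.9, 0, 0], [0, 0, -0.2, 0.45, 0.9, 0, 0], [0, 0, -0.2, 0.45, 0.9, 0, 0], [0, 0, -0.2, 0.45, 0.9, 0, 0], [0, 0, -0.2, 0.45, 0.9, 0, 0], [0, 0, -0.2, 0.45, 0.9, 0, 0], [0, 0, -0.2, 0.45, 0.9, 0, 0], [0, 0, -0.2, 0.45, 0.9, 0, 0], [0, 0, 0, 0, 0, 0, 0]]])

```text
time_s: 1.92
tcp_pos: [0.5766, 0.0955, 0.2922]
ee_rot: [[0.006, -0.056, 0.998], [-0.001, 0.998, 0.056], [-1.0, -0.001, 0.006]]
wrist_force: [0.5, 0.2, -0.6]
gripper_width: 0.006
```

```bash
cat > st.py <<'E'
from h import *
s=r.sense();R=s['ee_rot'];print(s['time_s'],s['tcp_pos'].round(4),'yang',np.degrees(np.arctan2(R[1,1],R[0,1])).round(2),R[:,0].round(4),'F',s['wrist_force'].round(1),s['gripper_width'].round(3))
E
python3 st.py
```

```text
Traceback (most recent call last):
  File "st.py", line 2, in <module>
    s=r.sense();R=s['ee_rot'];print(s['time_s'],s['tcp_pos'].round(4),'yang',np.degrees(np.arctan2(R[1,1],R[0,1])).round(2),R[:,0].round(4),'F',s['wrist_force'].round(1),s['gripper_width'].round(3))
                                                                                                                                                                          ^^^^^^^^^^^^^^^^^^^^^^^^
AttributeError: 'float' object has no attribute 'round'
```

move_arm(series=[[[0, 0, 0.16, 0, -0.15, -0.5, 0], [0, 0, 0, 0, 0, -0.5, 0], [0, 0, 0, 0, 0, -0.5, 0], [0, 0, 0, 0, 0, -0.5, 0], [0, 0, 0, 0, 0, 0, 0], [0, 0, 0, 0, 0, 0, 0]]])

```text
time_s: 2.68
tcp_pos: [0.576, 0.0842, 0.1713]
ee_rot: [[0.009, -0.079, 0.997], [-0.0, 0.997, 0.079], [-1.0, -0.001, 0.009]]
wrist_force: [0.7, -0.5, 0.1]
gripper_width: 0.0
```

```bash
sed -i "s/s\['gripper_width'\].round(3)/s['gripper_width']/" st.py; python3 st.py; python3 -c "
from h import *
cap('scene','scene1.png')"
```

```text
2.675 [0.576  0.0842 0.1713] yang 94.54 [ 9.1e-03 -1.0e-04 -1.0e+00] F [ 0.7 -0.5  0.1] 0.0001447364958429801
```

View pics/scene1.png

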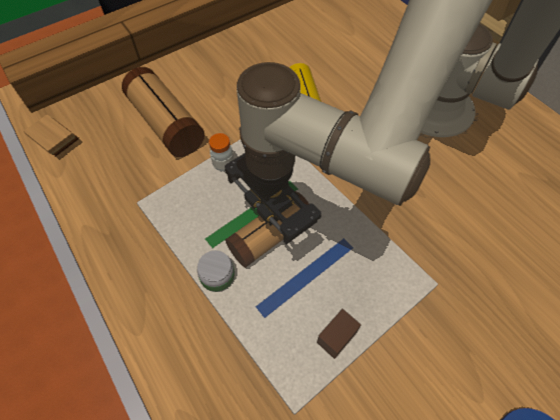

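The gripper, fingers shut, hovers over the post near (275,220) and nothing else is in the way. I'll descend gently.

move_arm(series=[[[0, 0, 0, 0, 0.04, -0.1, 0], [0, 0, 0, 0, 0, -0.03, 0], [0, 0, 0, 0, 0, -0.02, 0], [0, 0, 0, 0, 0, -0.02, 0]]])

```text
time_s: 3.22
tcp_pos: [0.5769, 0.0872, 0.1634]
ee_rot: [[0.014, -0.079, 0.997], [0.002, 0.997, 0.079], [-1.0, 0.001, 0.014]]
wrist_force: [0.5, 0.1, -0.1]
gripper_width: 0.01
```

move_arm(series=[[[0, 0.05, 0, -0.02, 0, -0.03, 0], [0, 0, 0, 0, 0, -0.02, 0], [0, 0, 0, 0, 0, -0.02, 0]]])

```text
time_s: 3.6
tcp_pos: [0.5757, 0.0872, 0.159]
ee_rot: [[0.007, -0.079, 0.997], [0.002, 0.997, 0.079], [-1.0, 0.002, 0.007]]
wrist_force: [0.5, 0.8, 0.4]
gripper_width: 0.003
```

move_arm(series=[[[0, 0, 0, 0, 0, -0.02, 0], [0, 0, 0, 0, 0, -0.02, 0]]])

```text
time_s: 3.85
tcp_pos: [0.5758, 0.0872, 0.1572]
ee_rot: [[0.007, -0.08, 0.997], [0.002, 0.997, 0.08], [-1.0, 0.001, 0.007]]
wrist_force: [-2.8, 1.4, 8.7]
gripper_width: 0.004
```

move_arm(series=[[[0, 0, 0, 0.005, -0.06, -0.01, 0], [0, 0, 0, 0.005, -0.06, -0.01, 0], [0, 0, 0, 0.005, -0.06, -0.01, 0], [0, 0, 0, 0.005, -0.06, -0.01, 0]]])

```text
time_s: 4.35
tcp_pos: [0.5769, 0.0726, 0.1581]
ee_rot: [[0.008, -0.081, 0.997], [0.001, 0.997, 0.081], [-1.0, 0.0, 0.008]]
wrist_force: [-2.8, -0.4, 5.5]
gripper_width: 0.009
```

move_arm(series=[[[0, 0, 0, 0.005, -0.06, -0.015, 0], [0, 0, 0, 0.005, -0.06, -0.015, 0], [0, 0, 0, 0.005, -0.06, -0.015, 0], [0, 0, 0, 0.005, -0.06, -0.015, 0], [0, 0, 0, 0.005, -0.06, -0.015, 0], [0, 0, 0, 0.005, -0.06, -0.015, 0]]])

```text
time_s: 5.1
tcp_pos: [0.5789, 0.0492, 0.1579]
ee_rot: [[0.01, -0.083, 0.996], [-0.001, 0.997, 0.083], [-1.0, -0.001, 0.01]]
wrist_force: [-2.2, -0.4, 4.6]
gripper_width: 0.006
```

```bash
cat > post.py <<'E'
import sys
from h import *
p,d=cap('top',sys.argv[1]);P=pts('top',d)
x,y,z=P[...,0],P[...,1],P[...,2]
m=(d>0)&(x>.46)&(x<.672)&(y>-.1)&(y<.25)&(z>.045)&(z<.092)
n,l,st,ce=cv2.connectedComponentsWithStats(m.astype(np.uint8))
for i in range(1,n):
    if st[i,4]>150:
        q=P[l==i];print(st[i,4],cv2.minAreaRect(q[:,:2].astype(np.float32)*1000))
cv2.imwrite('pics/'+sys.argv[1],cv2.resize(p[90:290,110:370,::-1],None,fx=3,fy=3,interpolation=cv2.INTER_CUBIC)[:600,:780])
E
python3 post.py top1.png
```

```text
877 ((524.8126831054688, 52.1457633972168), (74.11449432373047, 70.05157470703125), 5.018791198730469)
```

View pics/top1.png

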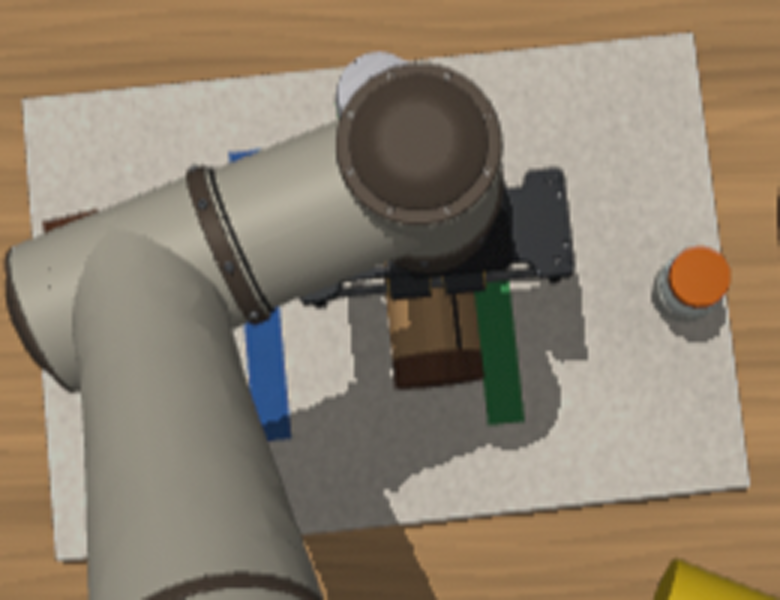

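The post rolls as predicted, about 19 mm for 38 mm of drag, and stays aligned (5.0°). Its near end is at crop (437,340), with the black line now right of the crest. I'll finish this stroke, lift, and set up the next one.

move_arm(series=[[[0, 0, 0.05, 0.004, -0.06, -0.015, 0], [0, 0, 0.05, 0, -0.06, -0.015, 0], [0, 0, 0, 0, 0, 0, 0], [0, 0, 0, 0, 0, 0.1, 0], [0, 0, 0, 0, 0, 0.2, 0], [0, 0, 0, -0.03, 0.2, 0, 0], [0, 0, 0, -0.02, 0.17, 0, 0], [0, 0, 0, 0, 0, 0, 0]]])

```text
time_s: 6.15
tcp_pos: [0.5761, 0.0654, 0.1752]
ee_rot: [[0.011, -0.098, 0.995], [0.0, 0.995, 0.098], [-1.0, -0.001, 0.011]]
wrist_force: [0.6, -0.5, 0.9]
gripper_width: 0.006
```

```bash
python3 post.py top2.png; python3 st.py
```

```text
912 ((525.1904296875, 48.1542854309082), (74.50032806396484, 70.10353088378906), 5.218260765075684)
6.2 [0.576  0.0651 0.1751] yang 95.58 [ 1.030e-02 -1.000e-04 -9.999e-01] F [ 0.7 -0.  -0.3] 0.00605133049874769
```

move_arm(series=[[[0, 0.05, -0.13, 0, 0, -0.1, 0], [0, 0, 0, 0, 0, -0.08, 0], [0, 0, 0, 0, 0, -0.05, 0], [0, 0, 0, 0, 0, -0.02, 0], [0, 0, 0, 0, 0, -0.02, 0], [0, 0, 0, 0, 0, -0.02, 0]]])

```text
time_s: 6.95
tcp_pos: [0.5758, 0.0645, 0.157]
ee_rot: [[0.001, -0.078, 0.997], [-0.001, 0.997, 0.078], [-1.0, -0.002, 0.001]]
wrist_force: [-3.4, 1.1, 9.6]
gripper_width: 0.003
```

move_arm(series=[[[0, 0, 0, 0.004, -0.06, -0.013, 0], [0, 0, 0, 0.004, -0.06, -0.013, 0], [0, 0, 0, 0.004, -0.06, -0.013, 0], [0, 0, 0, 0.004, -0.06, -0.013, 0], [0, 0, 0, 0.004, -0.06, -0.013, 0], [0, 0, 0, 0.004, -0.06, -0.013, 0], [0, 0, 0.02, 0.004, -0.06, -0.015, 0], [0, 0, 0.02, 0.004, -0.06, -0.015, 0], [0, 0, 0.02, 0.004, -0.06, -0.015, 0], [0, 0, 0, 0.004, -0.06, -0.015, 0], [0, 0, 0, 0.004, -0.06, -0.015, 0], [0, 0, 0, 0.004, -0.06, -0.015, 0], [0, 0, 0, 0, 0, 0, 0]]])

```text
time_s: 8.57
tcp_pos: [0.5794, 0.0182, 0.1576]
ee_rot: [[0.008, -0.089, 0.996], [-0.003, 0.996, 0.089], [-1.0, -0.004, 0.008]]
wrist_force: [-1.3, 0.6, 2.1]
gripper_width: 0.002
```

move_arm(series=[[[0, 0, 0, 0, 0, 0.1, 0], [0, 0, 0, 0, 0, 0.2, 0], [0, 0, 0, -0.02, 0.2, 0, 0], [0, 0, 0, -0.02, 0.17, 0, 0], [0, 0, 0, 0, 0, 0, 0]]])

```text
time_s: 9.2
tcp_pos: [0.577, 0.0428, 0.1759]
ee_rot: [[0.009, -0.089, 0.996], [-0.002, 0.996, 0.089], [-1.0, -0.003, 0.008]]
wrist_force: [-0.0, -0.1, 1.4]
gripper_width: 0.003
```

```bash
python3 post.py top3.png; python3 st.py
```

```text
894 ((527.1732788085938, 24.82143783569336), (74.1817855834961, 70.49141693115234), 4.989465236663818)
9.25 [0.5769 0.0426 0.1758] yang 95.11 [ 0.0083 -0.0024 -1.    ] F [-0.1 -0.4 -0.1] 0.00630200854601837
```

View pics/top3.png

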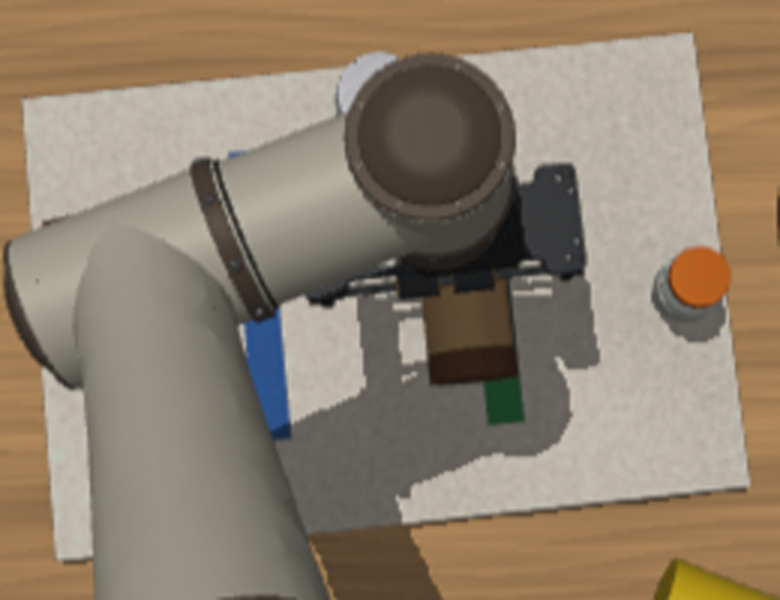

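The post's near end is at crop (472,365). About 22.7 mm remain, so the third stroke needs about 45 mm of drag.

move_arm(series=[[[0, 0, -0.07, 0, -0.04, -0.1, 0], [0, 0, 0, 0, 0, -0.08, 0], [0, 0, 0, 0, 0, -0.06, 0], [0, 0, 0, 0, 0, -0.02, 0], [0, 0, 0, 0, 0, -0.02, 0], [0, 0, 0, 0, 0, -0.02, 0]]])

```text
time_s: 10.0
tcp_pos: [0.5767, 0.0392, 0.1574]
ee_rot: [[0.007, -0.078, 0.997], [-0.004, 0.997, 0.079], [-1.0, -0.004, 0.006]]
wrist_force: [-4.4, 0.3, 8.5]
gripper_width: 0.006
```

move_arm(series=[[[0, 0, 0, 0.004, -0.06, -0.014, 0], [0, 0, 0, 0.004, -0.06, -0.014, 0], [0, 0, 0, 0.004, -0.06, -0.014, 0], [0, 0, 0, 0.004, -0.06, -0.014, 0], [0, 0, 0, 0.004, -0.06, -0.014, 0], [0, 0, 0, 0.004, -0.06, -0.014, 0], [0, 0, 0.01, 0.004, -0.06, -0.016, 0], [0, 0, 0.01, 0.004, -0.06, -0.016, 0], [0, 0, 0.01, 0.004, -0.06, -0.016, 0], [0, 0, 0, 0.004, -0.06, -0.016, 0], [0, 0, 0, 0.003, -0.04, -0.016, 0]]])

```text
time_s: 11.38
tcp_pos: [0.5799, -0.002, 0.1575]
ee_rot: [[0.012, -0.086, 0.996], [-0.007, 0.996, 0.086], [-1.0, -0.008, 0.011]]
wrist_force: [-2.0, 0.5, 5.3]
gripper_width: 0.007
```

```bash
python3 post.py top4.png; python3 st.py
```

```text
840 ((526.2412719726562, 3.492938995361328), (69.15619659423828, 70.1875991821289), 4.260446548461914)
11.425 [ 0.5799 -0.0022  0.1575] yang 94.92 [ 0.012  -0.0068 -0.9999] F [-2.2 -1.2  5.8] 0.0065209209779516645
```

move_arm(series=[[[0, 0, 0, 0.002, -0.04, -0.016, 0], [0, 0, 0, 0, 0, -0.01, 0], [0, 0, 0, 0, 0, 0, 0], [0, 0, 0, 0, 0, 0.1, 0], [0, 0, 0, 0, 0, 0.4, 0], [0, 0, 0, 0, 0, 0.8, 0], [0, 0, 0, 0, 0, 0.8, 0], [0, 0, 0, -0.2, -0.8, 0, 0], [0, 0, 0, -0.2, -0.8, 0, 0], [0, 0, 0, -0.2, -0.8, 0, 0], [0, 0, 0, -0.2, -0.8, 0, 0], [0, 0, 0, -0.2, -0.8, 0, 0], [0, 0, 0, -0.2, -0.8, 0, 0], [0, 0, 0, 0, 0, 0, 0]]])

```text
time_s: 13.18
tcp_pos: [0.5069, -0.3, 0.2864]
ee_rot: [[0.018, -0.089, 0.996], [-0.006, 0.996, 0.089], [-1.0, -0.008, 0.018]]
wrist_force: [-0.3, 0.6, 0.7]
gripper_width: 0.006
```

```bash
python3 post.py top5.png; python3 st.py; python3 -c "
from h import *
z=np.load('/tmp/top.npz');p,d=z['p'],z['d'];P=pts('top',d)
hsv=cv2.cvtColor(p,cv2.COLOR_RGB2HSV).astype(int)
roi=np.zeros(d.shape,bool);roi[90:285,250:300]=1
m=roi&(hsv[...,1]>100)&(hsv[...,0]>50)&(hsv[...,0]<85)&(P[...,2]<.03)
for lo,hi in((.4,.485),(.67,.8)):
    q=P[m&(P[...,0]>lo)&(P[...,0]<hi)];print(len(q),q.mean(0).round(4) if len(q) else '')
for n in('offcut','jar','tin'):
    f=spotter.find_in('top',n)[0]; print(n,f)
"
```

```text
2297 ((582.470947265625, 6.9024810791015625), (181.42959594726562, 70.10647583007812), 5.0119829177856445)
13.225 [ 0.5072 -0.2988  0.2864] yang 95.21 [ 0.0185 -0.0061 -0.9998] F [ 0.3 -0.   0.1] 0.003301739506666739
123 [ 0.4714 -0.0021  0.0183]
9 [0.6925 0.0168 0.0174]
offcut {'centre': [134.8, 178.3], 'conf': 0.81}
jar {'centre': [340.7, 183.1], 'conf': 0.75}
tin {'centre': [236.9, 123.1], 'conf': 0.64}
```

View pics/top5.png

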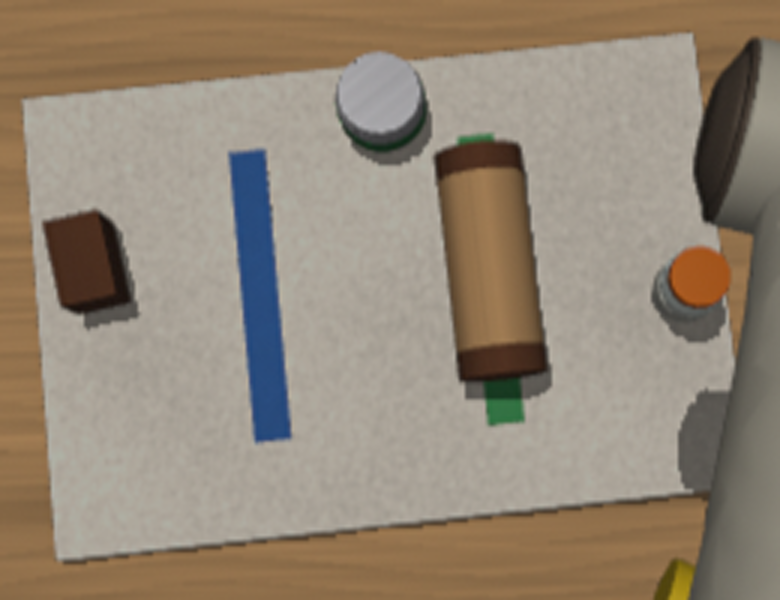

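The post lies on the green stripe (crop (490,260)), with green showing evenly past both ends and the bystanders unmoved. It is about 0.2 mm off across the stripe, 0.5° off in angle and 7 mm off lengthwise. Handing in.

```bash
python3 -c "
from h import *
print(r.finish_job())"; python3 st.py
```

```text
the job is handed in; nothing more can be done
None
the job is handed in; nothing more can be done
```

The post is on the green stripe, lying along it, and the job is handed in at about 13.5 s of the 54 s. I rolled it there in three slow strokes with the shut fingertips pressing on its top. The wrist force read at most about 10 N at the end of each move; I had no readings between.

**Final check, top camera with the arm clear:**
- **Across the stripe:** the post's centre is about 0.2 mm from the stripe's centreline.
- **Angle:** the post lies at about 5.0° and the stripe at 4.5°, so they differ by about 0.5°.
- **Along the stripe:** the post sits about 7 mm towards the far end, so less green shows at that end than at the near one. My comment before handing in said "evenly", which was wrong. Both ends of the post are still within the stripe.
- **Bystanders:** the jar, offcut and tin were found at their starting pixels to within about 2 px.

No check failed or disagreed. I took no picture after handing in, and the hand-in reports no verdict.

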